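Hold a turning blank in the sawing board for the cut

TASK

I want to saw the eight-sided turning blank to length: swing the flip stop on the sawing board's fence fully down and lay the blank on the board across the saw slot, flat against the fence and with one end up against the stop. Hold it there for me with one firm diagonal push, some two kilos, that presses it into the fence and down on the board together, with the gripper on the stop's side of the saw slot and well clear of the saw. Finish while holding: keep pushing, do not let go; and leave the other things on the bench and the pencil on the board where they are.

Things in the scene. Friction and masses are not known exactly. Their poses are not given: they have to be found in the camera images.
- board: sawing board: plywood, 200 (x) x 340 (y) x 18 mm, screwed to the bench. Origin at the centre of its underside, on the bench; x points across the board to the fence on its far side, y along the fence (left as seen from the robot), z up; its top is 18 mm above the origin
- fence: wooden fence with an aluminium track on top, standing along the board's y: 25 mm thick, 340 mm long, 50 mm high (top 68 mm above the bench). Origin on the board's top at the board's centre, axes as the board's; its upright working face looks to -x and lies 60 mm to the +x side of the origin
- saw_slot (a point): foot of the 4 mm wide saw slot through the fence, at the fence's working face, on the board's top, 70 mm to the -y side of the board's centre; the saw runs along the board's x through it. Axes as the board's
- stop_hinge (a point): hinge axis of the flip stop, along the board's y, 80 mm above the bench, 12.5 mm behind the fence's working face; fixed, axes as the board's. The stop's carriage (44 mm wide, with a black clamp knob behind) is locked on top of the fence, each time at another place, 137 to 177 mm to the +y side of the saw slot
- flip (a joint): swing of the stop's arm: 0 = fully down on its end stop; grows upward; at 1.57 rad the arm stands up from the hinge (top 142 mm above the bench), its plate level to -x. Starts at 1.1 to 1.6 rad. Stiff (0.09 N m), stays where left. Push the upstanding arm from behind (the +x side), about 45 mm from the hinge, to -x and follow it over and down (about 3 N); straight down on the plate it jams
- stop_face (a point): point on the stop's working face (the plate's side towards the saw slot, -y). With the stop down it is 22 mm in front of the fence's face and 22 mm above the board: there the centre of a seated blank's end comes. It swings with the arm; its y in the board's frame stays, 7 mm to the -y side of the hinge point
- stop: the flip stop; origin 12 mm below the hinge point, on the fence's top, axes as the board's. Its aluminium arm is 14 mm wide along y and 12 mm thick; down, it lies level, reaches 62 mm from the hinge to -x (top 86 mm above the bench), and a plate 44 mm wide (x) hangs at its end in front of the fence, from there to 6 mm above the board
- blank_mid (a point): centre of the eight-sided turning blank: pale wood, regular octagonal prism, 44 mm across flats (each flat 18 mm wide), 180 mm long, 160 to 250 g; x along its length, both ends alike. It starts on one of its flats on the bench to the right of the board, centre 22 mm up. Seated, it has a flat on the board, a flat on the fence and a 45-degree flat facing up and away from the fence
- square_blank: pale wooden square blank, 140 x 50 x 50 mm, lying along its x; origin at the centre of its underside. Leave alone
- bowl: small dark wooden bowl, 120 mm across, 55 mm high; origin under its centre. Leave alone
- chuck: steel lathe chuck standing on its back, 96 mm across, 66 mm high; origin under its centre. Leave alone
- wax_tin: round steel tin, 84 mm across, 50 mm high; origin under its centre. Leave alone
- saw: pull saw lying flat along its x, handle to -x (reaching 270 mm from the origin), blade to +x (250 mm), 26 mm high; origin under the front of the handle. Leave alone
- pencil: flat carpenter's pencil, 175 x 14 x 8 mm, lying on the sawing board along the board's front edge, about 78 mm in front of the board's centre line; origin at the centre of its underside. Leave alone
- blank: the same eight-sided blank; origin at the centre of the flat that is its underside at the start, 22 mm below point blank_mid; x along its length
Mind the look-alikes: they are no part of the job. What is shaped like the blank but green or purple is not meant.

How it is judged:
By the outcome, as a careful person would: the job done as asked, in the order asked, and still so for the second after the job is handed in, while the arm keeps its last pose, push and grip.
It also fails if it takes over 70 s, if anything falls off the work surface, if the arm or the gripper's body presses on something with over 40 N, if the wrist force passes 120 N, or if a joint passes its speed limit or range.

ROBOT

A 6-joint arm with a two-finger parallel gripper is mounted at the origin on the work surface. World frame = base frame: x ahead of the robot, y to its left, z up, the work surface at z = 0. Lengths are in m, angles in rad, forces in N, time in s.
With the tool pointing down it reaches from about 0.35 to 0.8 m from the base axis. Payload 7.3 kg.
Tool frame: the origin (TCP) lies between the finger pads, 19 mm behind the fingertips; this is the grasp point; z points along the fingers, y is the line along which they close (so a half turn about z gives the same grasp; the last joint's range is limited). The gripper opens to 85 mm and grips with 20 to 120 N. Pads are 22 mm wide; open, the fingers measure 114 mm over their backs; the gripper's body (76 mm by 85 mm) begins 54 mm behind the grasp point. The pads swing forward as they close: fully open they stand 13 mm farther back than shut.
Start: joints at [-1.456, 0.342, 1.524, -0, 1.275, -0.146], TCP at [0.135, -0.507, 0.25] pointing down, gripper open.
Joint ranges: [-2.53, 2.53], [-0.77, 2.02], [0.04, 2.7], [-1, 4.14], [0.28, 2.66], [-3.11, 3.11]. Speed limits (rad/s): [2.57, 2.57, 3.14, 3.14, 3.14, 3.14].

INTERFACE

Orientations are given as a unit quaternion [x, y, z, w].
In Python, from bench import env gives the robot as it stands. The module is installed in compiled form; this text tells all that it offers.
- The arm moves only by the tool arm_command, never from a script. Its arguments are lists of equal length, an entry for each row: "translation": the shift along the tool's x, y, z in m, a list of three; "turn": the turn, a rotation vector about the tool's x, y, z in rad, a list of three; "claw": the gripper's target within -1 to 1 (fully open at 1, half-way at 0, shut at -1). In form: {"translation": [[tx, ty, tz], ...], "turn": [[wx, wy, wz], ...], "claw": [claw, ...]}. A call has 1 to 12 rows; each row shifts and turns the commanded pose from where the row before left it, along the tool's axes as they then stand; what a row does not reach is not made up. A row lasts 1/12 s, in which the tool goes at most 41.7 mm and 7.16 degrees, less where a joint would pass 70% of its speed; a pose out of reach is approached as far as the arm can. A call with a gripper value outside its range is refused whole. The fingers move at their own pace and stop on an object; "squeeze" is the grip in N (left out, the last holds). Time passes only in rows, so rows that do not move let the fingers close. It gives the time, the measured TCP pose, the force, the opening and the grip force at its end, in the units of the state.
- env.sense(): the state, without advancing time (a new reading comes with each control period).
- env.read_camera(name): name is "scene" or "top"; returns a dict with "img" (480x640x3 uint8, red, green, blue), "intrinsics" (3x3 intrinsics, pixels), "view" (4x4, takes a point from world to camera coordinates). Camera axes: x right, y down, z forward; pixel columns grow to the right and rows downward; lengths in m; the calibration is good to about 2 mm. A picture is of the moment at which its call begins. There is no depth.
- env.sign_off(): hands the job in; it is judged then, once.
The state is a dict: "time_s": time; "q": joint angles; "dq": joint speeds; "joint_efforts": joint torques, N m; "eef_pos": TCP position; "tool_rot": TCP orientation; "wrist_force": force on the tool from outside, world axes, zero at the start; "wrist_torque": the same for the moment, N m; "opening": finger opening in m; "gripper_force": force on a finger pad.
Only numpy, scipy, OpenCV 4.12 (cv2) and the standard library are available. Lean on these libraries where they do the work, as an engineer would, in place of code of your own. Each camera call takes 0.05 s, during which the arm holds its last target. There are 200 camera calls.

## Working session

There is one attempt and no reset: what is moved stays moved. The work goes in short steps, Python scripts to look and compute and a tool call to move; the robot and the scene stay as the last step left them, time stands still between calls to the robot, and variables do not carry over. Pictures are saved under pics/ and viewed, at most 10 in all, crops included, and the job is handed in when it is done.

Besides the shell and the picture viewer there is one more tool, called as a command line: name --argument value ..., lists and objects as JSON in quotes. arm_command: Moves the arm, as the interface text tells. Its arguments: {"type":"object","properties":{"translation":{"type":"array"},"turn":{"type":"array"},"claw":{"type":"array"},"squeeze":{"type":"number"}},"required":["translation","turn","claw"]}

```bash
mkdir -p pics
python3 - <<'E'
from bench import env
import cv2,numpy as np
for n in("scene","top"):
    c=env.read_camera(n);cv2.imwrite(f"pics/{n}0.png",c["img"][:,:,::-1]);print(n,c["intrinsics"],c["view"])
    np.savez(f"pics/{n}0.npz",**c)
print(env.sense())
E
```

```text
scene [[447.64889822   0.         319.818388  ]
 [  0.         447.64889822 244.28119289]
 [  0.           0.           1.        ]] [[-0.25283079  0.96749408 -0.00563795  0.15002182]
 [ 0.56947053  0.14410113 -0.80928251 -0.22586979]
 [-0.78216361 -0.20782219 -0.58739257  1.54972093]
 [ 0.          0.          0.          1.        ]]
top [[491.0058068    0.         320.84458988]
 [  0.         491.0058068  242.89657768]
 [  0.           0.           1.        ]] [[-0.00630933 -0.99997104 -0.00425605 -0.03305465]
 [-0.98599708  0.00693031 -0.1666185   0.55720472]
 [ 0.16664317  0.00314521 -0.98601225  1.1880543 ]
 [ 0.          0.          0.          1.        ]]
{'time_s': 0.1, 'q': array([-1.45599184e+00,  3.42644024e-01,  1.52490778e+00, -2.29992508e-06,
        1.27540739e+00, -1.46002366e-01]), 'dq': array([-0.00153187, -0.00321191, -0.00180909,  0.00080966,  0.00032317,
        0.00046209]), 'joint_efforts': array([ 1.53036013e-03, -4.34449232e+01, -2.46490359e+01, -1.93193387e-04,
        4.64805780e-03,  1.35084912e-05]), 'eef_pos': array([ 0.1353583 , -0.50691108,  0.24940491]), 'tool_rot': array([ 9.91509240e-01,  1.30034456e-01,  9.55802559e-06, -6.83201713e-04]), 'wrist_force': array([-0.41369973,  0.38686059,  0.61932391]), 'wrist_torque': array([-0.02103823,  0.03541885,  0.037193  ]), 'gripper_force': 0.0, 'opening': 0.08493895469972043}
```

View pics/top0.png

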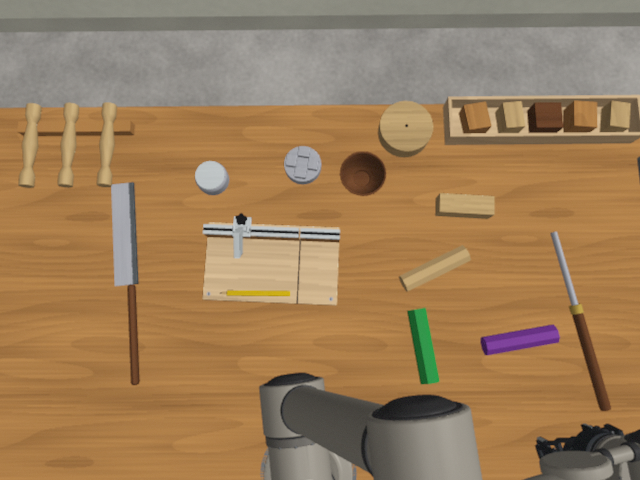

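View pics/scene0.png

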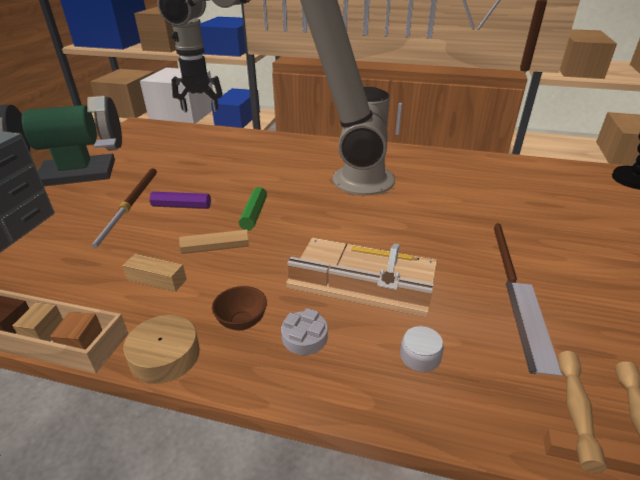

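The top view shows the blank at about (435,269), the board at (271,265) with its slot at x≈299, and the stop standing up at (240,225). The scene view shows the blank at (213,241) and the stop at (390,265). I'll crop in for precise corners.

Run:
```python
import cv2
a=cv2.imread("pics/top0.png")[205:315,195:355];b=cv2.imread("pics/top0.png")[235:300,390:480]
cv2.imwrite("pics/c1.png",cv2.resize(a,None,fx=5,fy=5,interpolation=cv2.INTER_CUBIC))
s=cv2.imread("pics/scene0.png")[225:315,280:440]
cv2.imwrite("pics/c2.png",cv2.resize(s,None,fx=5,fy=5,interpolation=cv2.INTER_CUBIC))
cv2.imwrite("pics/c3.png",cv2.vconcat([cv2.resize(b,(720,520)[:2],interpolation=cv2.INTER_CUBIC)]))
```

```text
(no output)
```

View pics/c1.png

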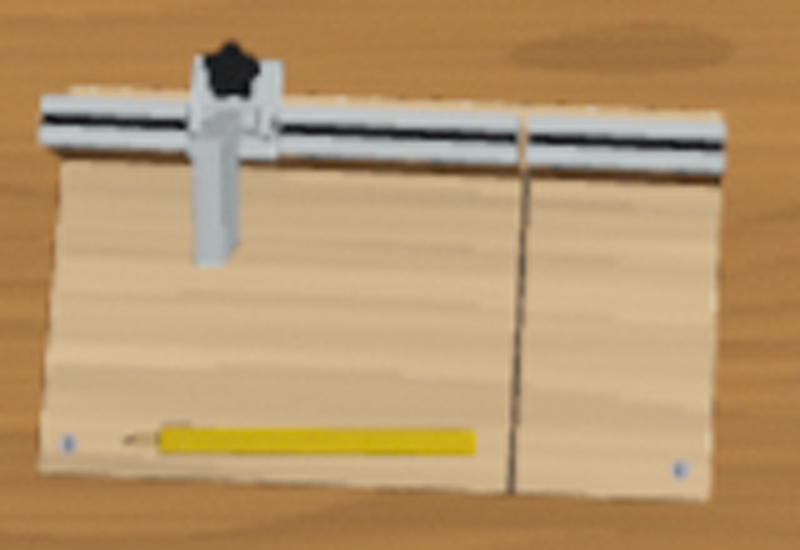

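View pics/c2.png

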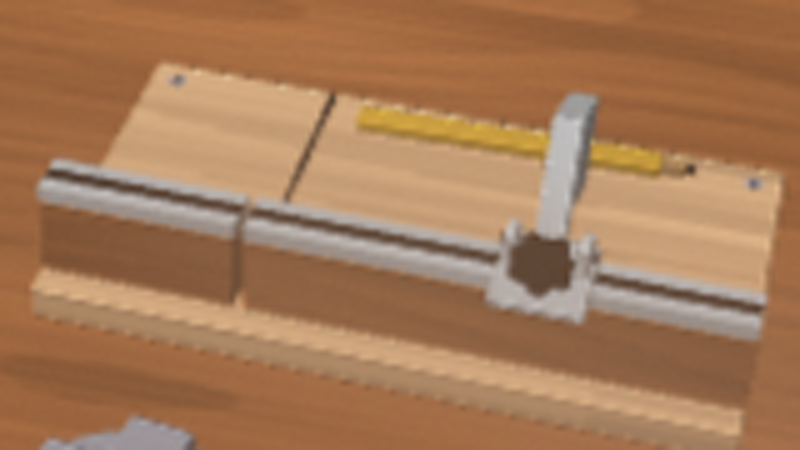

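View pics/c3.png

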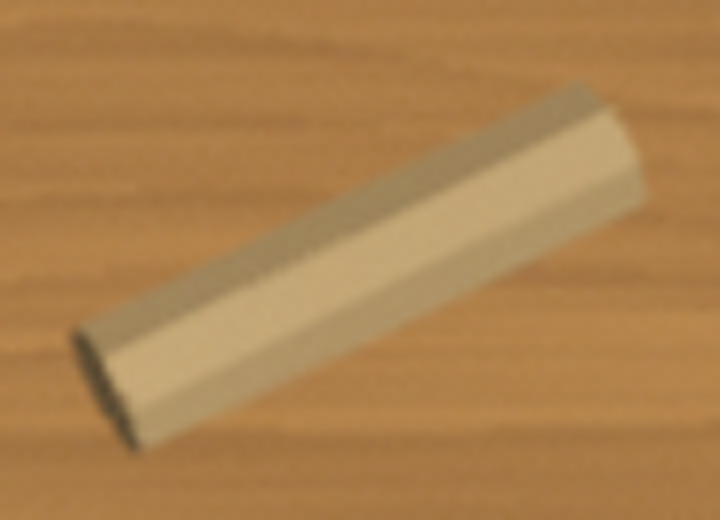

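The crops give clear corners for the board, fence, slot, stop and blank. Next I'll fit their poses.

```bash
cat > h.py <<'E'
import numpy as np
from scipy.optimize import least_squares
C={n:np.load(f"pics/{n}0.npz") for n in("scene","top")}
def proj(n,P):
    P=np.c_[np.atleast_2d(P),np.ones(len(np.atleast_2d(P)))]@C[n]["view"].T
    p=P[:,:3]@C[n]["intrinsics"].T; return p[:,:2]/p[:,2:]
def T(p,P):
    c,s=np.cos(p[2]),np.sin(p[2]);P=np.asarray(P,float)
    return np.c_[p[0]+c*P[:,0]-s*P[:,1],p[1]+s*P[:,0]+c*P[:,1],P[:,2]]
def px(L,off,k): return (np.array(L,float)+.5)/k-.5+np.array(off)
E
python3 - <<'E'
from h import *
t=[((-.1,.17,.018),(40,470)),((-.1,-.17,.018),(710,498)),((.06,.17,.068),(40,145)),((.06,-.17,.068),(722,172)),((.085,-.17,.068),(724,122)),((.085,.17,.068),(42,95)),((-.1,-.07,.018),(511,492)),((.06,-.07,.068),(521,163))]
s=[((-.1,-.17,.018),(160,65)),((-.1,.17,.018),(782,172)),((.085,-.17,.068),(40,198)),((.06,-.17,.068),(55,160)),((.06,.17,.068),(765,295)),((.085,.17,.068),(757,335)),((-.1,-.07,.018),(333,95)),((.1,-.17,.018),(33,290)),((.1,.17,.018),(742,412))]
tp,tu=[a for a,_ in t],px([b for _,b in t],(195,205),5)
sp,su=[a for a,_ in s],px([b for _,b in s],(280,225),5)
for w in((1,1),(1,0),(0,1)):
    f=lambda p:np.r_[w[0]*(proj("top",T(p,tp))-tu).ravel(),w[1]*(proj("scene",T(p,sp))-su).ravel()]
    r=least_squares(f,[.45,.05,0],loss="soft_l1");print("board",w,r.x.round(4),np.abs(r.fun).max().round(2))
    if w==(1,1):B=r.x;print(r.fun.reshape(-1,2).round(1).tolist())
# stop: hinge y and flip
def st(h,th,pts):
    o=[]
    for dx,dy,dz in pts:
        X=dx*np.cos(th)+dz*np.sin(th); Z=-dx*np.sin(th)+dz*np.cos(th); o.append((.0725+X,h+dy,.08+Z))
    return T(B,o)
# plate end face corners (outer edge of arm dx=-62, bottom -56), top view; arm outer end top (scene)
a=px([(195,265),(225,265)],(195,205),5); b=px([(573,95),(600,97)],(280,225),5)
g=lambda q:np.r_[(proj("top",st(q[0],q[1],[(-.062,.007,-.056),(-.062,-.007,-.056)]))-a).ravel()]
r=least_squares(g,[.08,1.4]);print("stop",r.x,r.fun.round(2),proj("scene",st(*r.x,[(-.062,-.007,-.056),(-.062,.007,-.056),(-.062,-.007,.006),(-.062,.007,.006)]))*5-np.array([280,225])*5)
for hh in(.068,.086):print(proj("top",T(B,[(.0725-.02,r.x[0]-.022,hh)]))*5-np.array([195,205])*5)
# blank
e=[];e+=[(-.09,.022,.031),(.09,.022,.031),(-.09,-.022,.031),(.09,-.022,.031),(-.09,.0091,.044),(.09,.0091,.044),(-.09,-.0091,.044),(.09,-.0091,.044)]
u=px([(582,83),(80,330),(648,200),(145,450),(612,108),(107,355),(640,160),(145,405)],(390,235),8)
# blank x towards image left (+y): try
f=lambda p:(proj("top",T(p,e))-u).ravel()
for y0 in(1.2,1.9,-1.2,-1.9):
    r=least_squares(f,[.45,-.25,y0]);print("blank",r.x.round(4),r.cost.round(2),r.fun.reshape(-1,2).round(1).tolist())
print(proj("scene",T(r.x,e)).round(0).tolist())
print("board pts: slot",T(B,[(.06,-.07,.018)]))
E
```

```text
board (1, 1) [ 0.5121  0.0909 -0.0453] 4.09
[[-0.9, 0.5], [-0.4, 0.1], [-0.7, -0.4], [-0.1, -0.6], [-0.2, -0.5], [-0.3, -0.2], [-0.2, -0.2], [-0.3, -0.3], [-0.6, -0.8], [0.2, -0.4], [-1.1, -1.9], [-0.5, -0.5], [0.0, -0.7], [0.5, -1.6], [-0.1, -0.7], [-0.9, -0.4], [-0.4, 4.1]]
board (1, 0) [ 0.5116  0.0901 -0.0463] 0.61
board (0, 1) [ 0.514   0.092  -0.0443] 4.71
stop [0.07142228 1.15722715] [ 0.05 -0.11 -0.05  0.11] [[562.44032795  86.32255575]
 [592.20686016  91.37106424]
 [545.56305874 112.27043285]
 [577.03200172 117.706859  ]]
[[276.17146463 165.13543708]]
[[270.7847275  158.62949856]]
blank [ 0.4949 -0.3252  2.0147] 710.32 [[8.6, 14.8], [8.1, 15.0], [-8.0, -15.2], [-8.1, -15.8], [3.9, 6.4], [3.3, 6.8], [-3.1, -6.5], [-4.9, -6.0]]
blank [ 0.4949 -0.3252  2.0147] 710.32 [[8.6, 14.8], [8.1, 15.0], [-8.0, -15.2], [-8.1, -15.8], [3.9, 6.4], [3.3, 6.8], [-3.1, -6.5], [-4.9, -6.0]]
blank [ 0.4949 -0.3252 -4.2685] 710.32 [[8.6, 14.8], [8.1, 15.0], [-8.0, -15.2], [-8.1, -15.8], [3.9, 6.4], [3.3, 6.8], [-3.1, -6.5], [-4.9, -6.0]]
blank [ 0.4949 -0.3252 -4.2685] 710.32 [[8.6, 14.8], [8.1, 15.0], [-8.0, -15.2], [-8.1, -15.8], [3.9, 6.4], [3.3, 6.8], [-3.1, -6.5], [-4.9, -6.0]]
[[179.0, 238.0], [246.0, 230.0], [178.0, 247.0], [247.0, 239.0], [178.0, 236.0], [246.0, 229.0], [177.0, 240.0], [246.0, 233.0]]
board pts: slot [[0.56890563 0.01829922 0.018     ]]
```

```bash
cat >> h.py <<'E'
from scipy.spatial.transform import Rotation as R
B=np.array([.5118,.0905,-.0455]); HY=.0714
def go(b, yaw_b=None, world=False):
    "shift in tool axes (as they stand) to bring TCP to board-frame point b (z from bench)"
    from bench import env
    s=env.sense(); w=np.array(b) if world else T(B,[b])[0]
    r=R.from_quat(s["tool_rot"]); d=r.inv().apply(w-s["eef_pos"])
    x=r.as_matrix()[:,0]; print("t",round(s["time_s"],2),"tool d(mm)",(d*1e3).round(1),"yaw x",np.arctan2(x[1],x[0]).round(4),"F",s["wrist_force"].round(1))
    bp=R.from_euler("z",-B[2]).apply(s["eef_pos"]-[B[0],B[1],0]); print("tcp board frame mm",(bp*1e3).round(1), "open",round(s["opening"],4),"q",s["q"].round(2)); return d
E
echo
```

arm_command --translation '[[0, 0, 0], [0, 0, 0], [0, 0, 0], [0, 0, 0]]' --turn '[[0, 0, 0.102], [0, 0, 0.102], [0, 0, 0.102], [0, 0, 0]]' --claw '[-1, -1, -1, -1]'

```text
time_s: 0.43
eef_pos: [0.1354, -0.507, 0.2496]
tool_rot: [1.0, -0.024, -0.0, -0.0]
wrist_force: [-0.1, 0.4, 0.2]
opening: 0.0389
gripper_force: 0.0
```

```bash
python3 -c "
from h import *
go((.115,HY,.25)); print(B)
th=np.r_[np.linspace(1.16,0,13),-.08];c=np.c_[.0725-.045*np.cos(th)+.006*np.sin(th)+.011,.08+.045*np.sin(th)+.006*np.cos(th)+.019]
print((c*1e3).round(1).tolist());print((np.diff(c,axis=0)*1e3).round(1).tolist())"
```

```text
t 0.43 tool d(mm) [ 4.617e+02 -6.869e+02  2.000e-01] yaw x -0.0487 F [-0.1  0.4  0.2]
tcp board frame mm [-348.9 -614.   249.6] open 0.0389 q [-1.46  0.34  1.52 -0.    1.28  0.16]
[ 0.5118  0.0905 -0.0455]
[[71.0, 142.7], [66.9, 141.2], [62.9, 139.4], [59.1, 137.3], [55.5, 134.7], [52.2, 131.9], [49.1, 128.7], [46.4, 125.2], [44.1, 121.5], [42.1, 117.6], [40.5, 113.5], [39.3, 109.3], [38.5, 105.0], [38.2, 101.4]]
[[-4.2, -1.4], [-4.0, -1.8], [-3.8, -2.2], [-3.6, -2.5], [-3.3, -2.9], [-3.0, -3.2], [-2.7, -3.5], [-2.4, -3.7], [-2.0, -3.9], [-1.6, -4.1], [-1.2, -4.2], [-0.8, -4.3], [-0.3, -3.6]]
```

arm_command --translation '[[0.022, -0.028, 0], [0.022, -0.028, 0], [0.022, -0.028, 0], [0.022, -0.028, 0], [0.022, -0.028, 0], [0.022, -0.028, 0], [0.022, -0.028, 0], [0.022, -0.028, 0], [0.022, -0.028, 0], [0.022, -0.028, 0], [0.022, -0.028, 0], [0.022, -0.028, 0]]' --turn '[[0, 0, 0], [0, 0, 0], [0, 0, 0], [0, 0, 0], [0, 0, 0], [0, 0, 0], [0, 0, 0], [0, 0, 0], [0, 0, 0], [0, 0, 0], [0, 0, 0], [0, 0, 0]]' --claw '[-1, -1, -1, -1, -1, -1, -1, -1, -1, -1, -1, -1]'

```text
time_s: 1.43
eef_pos: [0.4151, -0.1819, 0.25]
tool_rot: [1.0, -0.021, -0.0, 0.0]
wrist_force: [0.3, -0.1, 0.3]
opening: -0.0003
gripper_force: 0.0
```

arm_command --translation '[[0.0165, -0.029, 0], [0.0165, -0.029, 0], [0.0165, -0.029, 0], [0.0165, -0.029, 0], [0.0165, -0.029, 0], [0.0165, -0.029, 0], [0.0165, -0.029, 0], [0.0165, -0.029, 0], [0.0165, -0.029, 0], [0.0165, -0.029, 0], [0.0165, -0.03, 0], [0.0165, -0.03, 0]]' --turn '[[0, 0, 0], [0, 0, 0], [0, 0, 0], [0, 0, 0], [0, 0, 0], [0, 0, 0], [0, 0, 0], [0, 0, 0], [0, 0, 0], [0, 0, 0], [0, 0, 0], [0, 0, 0]]' --claw '[-1, -1, -1, -1, -1, -1, -1, -1, -1, -1, -1, -1]'

```text
time_s: 2.43
eef_pos: [0.6284, 0.1587, 0.2495]
tool_rot: [1.0, -0.021, -0.0, 0.0]
wrist_force: [0.8, -1.3, 0.3]
opening: 0.0
gripper_force: 0.0
```

```bash
python3 -c "
from h import *
go((.115,HY,.143))"
```

```text
t 2.43 tool d(mm) [  1.7   2.  106.5] yaw x -0.0416 F [ 0.8 -1.3  0.3]
tcp board frame mm [113.4  73.4 249.5] open 0.0 q [ 0.13  0.58  1.15 -0.    1.42  1.74]
```

arm_command --translation '[[0, 0.002, 0.03], [0, 0, 0.03], [0, 0, 0.03], [0, 0, 0.016], [-0.015, 0, 0], [-0.015, 0, 0], [0, 0, 0]]' --turn '[[0, 0, 0], [0, 0, 0], [0, 0, 0], [0, 0, 0], [0, 0, 0], [0, 0, 0], [0, 0, 0]]' --claw '[-1, -1, -1, -1, -1, -1, -1]'

```text
time_s: 3.02
eef_pos: [0.5954, 0.1567, 0.1429]
tool_rot: [1.0, -0.021, -0.002, 0.0]
wrist_force: [0.6, 0.5, 0.6]
opening: 0.0004
gripper_force: 0.0
```

arm_command --translation '[[-0.004, 0, 0], [-0.004, 0, 0], [-0.005, 0, 0], [-0.004, 0, 0.0014], [-0.004, 0, 0.0018], [0, 0, 0]]' --turn '[[0, 0, 0], [0, 0, 0], [0, 0, 0], [0, 0, 0], [0, 0, 0], [0, 0, 0]]' --claw '[-1, -1, -1, -1, -1, -1]'

```text
time_s: 3.52
eef_pos: [0.5762, 0.1575, 0.1406]
tool_rot: [1.0, -0.022, -0.0, 0.0]
wrist_force: [-0.0, -0.7, 0.0]
opening: -0.0001
gripper_force: 0.0
```

```bash
python3 -c "
from h import *
go((.0629,HY,.1394))"
```

```text
t 3.52 tool d(mm) [ 1.6 -1.5  1.2] yaw x -0.0448 F [-0.  -0.7  0. ]
tcp board frame mm [ 61.3  69.9 140.6] open -0.0001 q [ 0.14  0.57  1.46 -0.    1.1   1.75]
```

arm_command --translation '[[-0.003, -0.0015, 0.003], [-0.0035, 0, 0.0027], [-0.0033, 0, 0.0029], [-0.003, 0, 0.0032], [0, 0, 0]]' --turn '[[0, 0, 0], [0, 0, 0], [0, 0, 0], [0, 0, 0], [0, 0, 0]]' --claw '[-1, -1, -1, -1, -1]'

```text
time_s: 3.93
eef_pos: [0.563, 0.1596, 0.128]
tool_rot: [1.0, -0.022, -0.001, 0.0]
wrist_force: [-0.4, -0.5, 0.4]
opening: 0.0001
gripper_force: 0.0
```

```bash
python3 -c "
from h import *
go((.0491,HY,.1287))"
```

```text
t 3.93 tool d(mm) [ 1.1 -0.  -0.7] yaw x -0.045 F [-0.4 -0.5  0.4]
tcp board frame mm [ 48.   71.4 128. ] open 0.0001 q [0.15 0.57 1.51 0.   1.06 1.76]
```

Run:
```python
from bench import env
import cv2
a=env.read_camera("scene")["img"][190:320,290:450,::-1];b=env.read_camera("top")["img"][190:320,195:355,::-1]
cv2.imwrite("pics/d1.png",cv2.resize(cv2.hconcat([a,b]),None,fx=2.5,fy=2.5,interpolation=cv2.INTER_CUBIC))
```

```text
(no output)
```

View pics/d1.png

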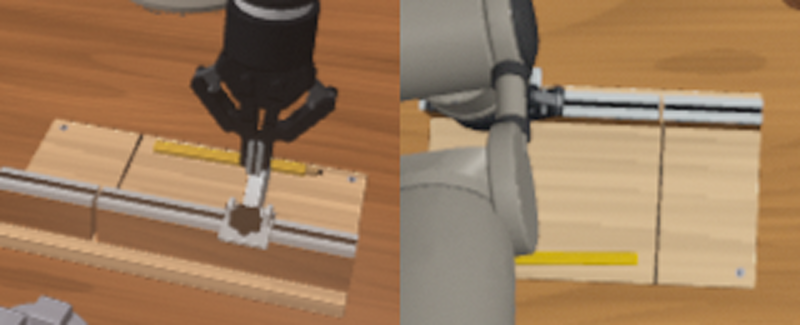

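The closed fingers are behind and above the arm of the stop (crop position about (255,170)), in line with it. I'll keep following the arc.

arm_command --translation '[[-0.0037, 0, 0.0035], [-0.0027, 0, 0.0035], [-0.0024, 0, 0.0037], [0, 0, 0]]' --turn '[[0, 0, 0], [0, 0, 0], [0, 0, 0], [0, 0, 0]]' --claw '[-1, -1, -1, -1]'

```text
time_s: 4.37
eef_pos: [0.5543, 0.1599, 0.1173]
tool_rot: [1.0, -0.023, -0.001, 0.0]
wrist_force: [0.1, -0.3, 1.2]
opening: -0.0003
gripper_force: 0.0
```

arm_command --translation '[[-0.002, 0, 0.0039], [-0.0016, 0, 0.0041], [-0.0012, 0, 0.004], [0, 0, 0]]' --turn '[[0, 0, 0], [0, 0, 0], [0, 0, 0], [0, 0, 0]]' --claw '[-1, -1, -1, -1]'

```text
time_s: 4.7
eef_pos: [0.5498, 0.1601, 0.1052]
tool_rot: [1.0, -0.023, -0.001, 0.0]
wrist_force: [-0.2, 0.0, -0.7]
opening: 0.0001
gripper_force: 0.0
```

```bash
python3 -c "
from h import *
go((.0385,HY,.105))"
```

```text
t 4.7 tool d(mm) [ 3.7 -0.1  0.2] yaw x -0.0452 F [-0.2  0.  -0.7]
tcp board frame mm [ 34.8  71.3 105.2] open 0.0001 q [0.15 0.58 1.57 0.   0.99 1.77]
```

arm_command --translation '[[0, 0, 0.0015], [0, 0, 0.0015], [0, 0, 0]]' --turn '[[0, 0, 0], [0, 0, 0], [0, 0, 0]]' --claw '[-1, -1, -1]'

```text
time_s: 4.95
eef_pos: [0.5501, 0.1602, 0.1046]
tool_rot: [1.0, -0.023, -0.0, 0.0]
wrist_force: [-5.2, -1.4, 13.7]
opening: 0.0003
gripper_force: 6.3
```

Run:
```python
from bench import env
import cv2
from h import *
a=env.read_camera("scene")["img"][190:320,290:450,::-1]
cv2.imwrite("pics/d2.png",cv2.resize(a,None,fx=4.5,fy=4.5,interpolation=cv2.INTER_CUBIC))
go((.0385,HY,.105))
```

```text
t 5.0 tool d(mm) [ 3.4 -0.  -0.4] yaw x -0.045 F [-6.1 -1.4 11.8]
tcp board frame mm [ 35.1  71.4 104.6] open -0.0001 q [ 0.15  0.58  1.58 -0.    0.99  1.77]
```

View pics/d2.png

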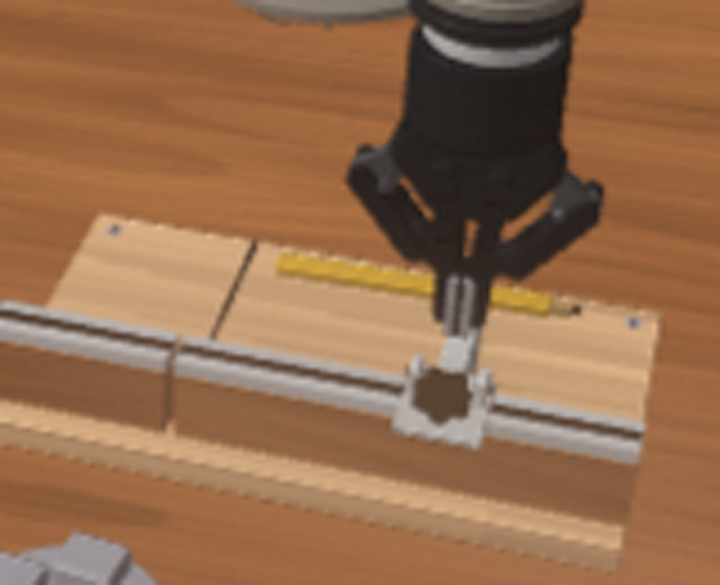

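The stop is down: the fingertips rest on its arm at z = 86 mm with a firm 13 N reaction. Next is the blank.

arm_command --translation '[[0, 0, -0.01], [0, 0, -0.03], [0, 0, -0.035], [0, 0, -0.035], [0, 0, -0.03], [0, 0, 0], [0, 0, 0], [0, 0, 0], [0, 0, 0], [0, 0, 0], [0, 0, 0], [0, 0, 0]]' --turn '[[0, 0, 0], [0, 0, 0], [0, 0, 0], [0, 0, -0.12], [0, 0, -0.12], [0, 0, -0.12], [0, 0, -0.12], [0, 0, -0.12], [0, 0, -0.12], [0, 0, -0.12], [0, 0, -0.12], [0, 0, -0.12]]' --claw '[-1, -1, -1, -1, -1, -1, -1, -1, -1, -1, -1, -1]'

```text
time_s: 6.0
eef_pos: [0.5505, 0.1602, 0.2435]
tool_rot: [0.868, 0.497, -0.0, -0.0]
wrist_force: [0.5, 0.1, -0.1]
opening: 0.0001
gripper_force: 0.0
```

arm_command --translation '[[0, 0, 0], [0, 0, 0], [0, 0, 0], [0, 0, 0], [0, 0, 0], [0, 0, 0], [0, 0, 0], [0, 0, 0], [0, 0, 0]]' --turn '[[0, 0, -0.12], [0, 0, -0.12], [0, 0, -0.12], [0, 0, -0.12], [0, 0, -0.12], [0, 0, -0.12], [0, 0, -0.12], [0, 0, -0.12], [0, 0, -0.02]]' --claw '[1, 1, 1, 1, 1, 1, 1, 1, 1]'

```text
time_s: 6.75
eef_pos: [0.5505, 0.1602, 0.2434]
tool_rot: [0.532, 0.847, -0.0, -0.0]
wrist_force: [0.1, 0.1, -0.6]
opening: 0.0855
gripper_force: 0.0
```

```bash
python3 -c "
from h import *
go((.4949,-.3252,.2),world=True)"
```

```text
t 6.75 tool d(mm) [-413.2 -260.7   43.5] yaw x 2.0195 F [ 0.1  0.1 -0.6]
tcp board frame mm [ 35.5  71.4 243.4] open 0.0855 q [ 0.15  0.44  1.4  -0.    1.31 -0.3 ]
```

arm_command --translation '[[-0.0295, -0.0186, 0], [-0.0295, -0.0186, 0], [-0.0295, -0.0186, 0], [-0.0295, -0.0186, 0], [-0.0295, -0.0186, 0], [-0.0295, -0.0186, 0], [-0.0295, -0.0186, 0], [-0.0295, -0.0186, 0], [-0.0295, -0.0186, 0], [-0.0295, -0.0186, 0], [-0.0295, -0.0186, 0], [-0.0295, -0.0186, 0]]' --turn '[[0, 0, 0], [0, 0, 0], [0, 0, 0], [0, 0, 0], [0, 0, 0], [0, 0, 0], [0, 0, 0], [0, 0, 0], [0, 0, 0], [0, 0, 0], [0, 0, 0], [0, 0, 0]]' --claw '[1, 1, 1, 1, 1, 1, 1, 1, 1, 1, 1, 1]'

```text
time_s: 7.75
eef_pos: [0.5006, -0.2571, 0.2436]
tool_rot: [0.535, 0.845, -0.0, 0.0]
wrist_force: [1.3, -1.4, -0.1]
opening: 0.0855
gripper_force: 0.0
```

arm_command --translation '[[-0.0295, -0.0188, 0.015], [-0.0295, -0.0188, 0.025], [0, 0, 0.03], [0, 0, 0.03], [0, 0, 0]]' --turn '[[0, 0, 0.005], [0, 0, 0], [0, 0, 0], [0, 0, 0], [0, 0, 0]]' --claw '[1, 1, 1, 1, 1]'

```text
time_s: 8.17
eef_pos: [0.4894, -0.3223, 0.1383]
tool_rot: [0.538, 0.843, 0.001, -0.006]
wrist_force: [-0.7, -0.1, -1.3]
opening: 0.0853
gripper_force: 0.0
```

```bash
python3 -c "
from h import *
go((.4949,-.3252,.024),world=True)"
```

```text
t 8.17 tool d(mm) [ -6.1   4.2 114.2] yaw x 2.0055 F [-0.7 -0.1 -1.3]
tcp board frame mm [  -3.6 -413.4  138.3] open 0.0853 q [-0.71  0.56  1.49  0.    1.1  -1.15]
```

arm_command --translation '[[-0.006, 0.004, 0.02], [0, 0, 0.03], [0, 0, 0.02], [0, 0, 0]]' --turn '[[0, 0, -0.005], [0, 0, 0], [0, 0, 0], [0, 0, 0]]' --claw '[1, 1, 1, 1]'

```text
time_s: 8.5
eef_pos: [0.4974, -0.3259, 0.0716]
tool_rot: [0.535, 0.845, 0.0, -0.003]
wrist_force: [-0.9, 0.3, 0.3]
opening: 0.0854
gripper_force: 0.0
```

```bash
python3 -c "
from h import *
from bench import env
import cv2
go((.4949,-.3252,.024),world=True)
a=env.read_camera('scene')['img'][170:290,130:290,::-1]
cv2.imwrite('pics/e1.png',cv2.resize(a,None,fx=4.5,fy=4.5,interpolation=cv2.INTER_CUBIC))
"
```

```text
t 8.5 tool d(mm) [ 1.4 -1.8 47.6] yaw x 2.0136 F [-0.9  0.3  0.3]
tcp board frame mm [   4.5 -416.6   71.6] open 0.0854 q [-0.71  0.66  1.53 -0.    0.96 -1.15]
```

View pics/e1.png

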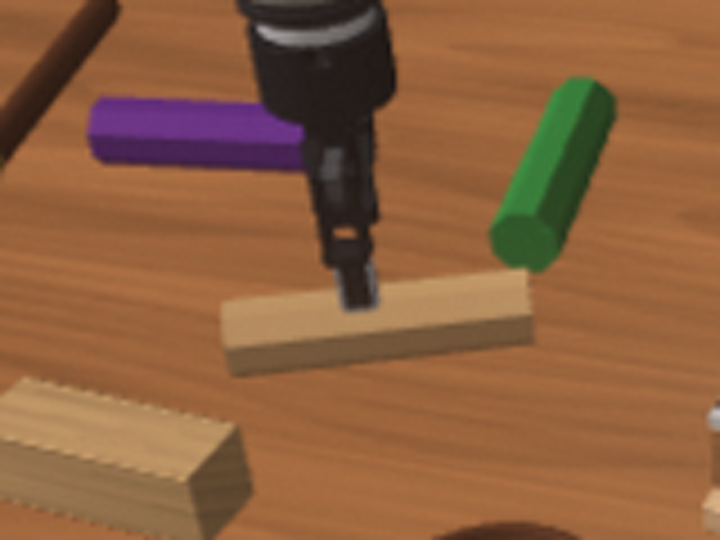

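The open gripper straddles the blank at mid-length. I'll descend and grip.

arm_command --translation '[[0.001, -0.0015, 0.02], [0, 0, 0.02], [0, 0, 0.0075], [0, 0, 0], [0, 0, 0], [0, 0, 0], [0, 0, 0], [0, 0, 0], [0, 0, 0]]' --turn '[[0, 0, 0], [0, 0, 0], [0, 0, 0], [0, 0, 0], [0, 0, 0], [0, 0, 0], [0, 0, 0], [0, 0, 0], [0, 0, 0]]' --claw '[1, 1, 1, 1, -1, -1, -1, -1, -1]' --squeeze 40

```text
time_s: 9.3
eef_pos: [0.4975, -0.3278, 0.0282]
tool_rot: [0.534, 0.845, -0.0, 0.001]
wrist_force: [-1.5, 0.6, 5.7]
opening: 0.0432
gripper_force: 42.3
```

arm_command --translation '[[0, 0, -0.01], [0, 0, -0.025], [0, 0, -0.03], [0, 0, -0.03], [0, 0, -0.02], [0, 0, 0], [0, 0, 0], [0, 0, 0]]' --turn '[[0, 0, 0], [0, 0, 0], [0, 0, 0], [0, 0, 0.12], [0, 0, 0.12], [0, 0, 0.12], [0, 0, 0.12], [0, 0, 0.009]]' --claw '[-1, -1, -1, -1, -1, -1, -1, -1]'

```text
time_s: 9.97
eef_pos: [0.4968, -0.3272, 0.1427]
tool_rot: [0.724, 0.689, 0.0, 0.001]
wrist_force: [-0.2, -0.2, -3.0]
opening: 0.0432
gripper_force: 41.3
```

```bash
python3 -c "
from h import *
go((.005,-.045,.139))"
```

```text
t 9.97 tool d(mm) [372.9  -0.5   3.5] yaw x 1.5214 F [-0.2 -0.2 -3. ]
tcp board frame mm [   4.  -417.9  142.7] open 0.0432 q [-0.71  0.57  1.47 -0.    1.1  -0.66]
```

arm_command --translation '[[0.025, 0, 0], [0.034, 0, 0], [0.034, 0, 0], [0.034, 0, 0], [0.034, 0, 0], [0.034, 0, 0], [0.034, 0, 0], [0.034, 0, 0], [0.034, 0, 0], [0.034, 0, 0], [0.034, 0, 0], [0.008, 0, 0]]' --turn '[[0, 0, 0], [0, 0, 0], [0, 0, 0], [0, 0, 0], [0, 0, 0], [0, 0, 0], [0, 0, 0], [0, 0, 0], [0, 0, 0], [0, 0, 0], [0, 0, 0], [0, 0, 0]]' --claw '[-1, -1, -1, -1, -1, -1, -1, -1, -1, -1, -1, -1]'

```text
time_s: 10.97
eef_pos: [0.513, 0.0497, 0.1417]
tool_rot: [0.721, 0.693, 0.0, -0.001]
wrist_force: [-0.3, -0.1, -2.1]
opening: 0.0432
gripper_force: 41.3
```

arm_command --translation '[[0, 0, 0.02], [0, 0, 0.02], [0, 0, 0.02], [0, 0, 0.015], [0, 0, 0]]' --turn '[[0, 0, 0], [0, 0, 0], [0, 0, 0], [0, 0, 0], [0, 0, 0]]' --claw '[-1, -1, -1, -1, -1]'

```text
time_s: 11.38
eef_pos: [0.5115, 0.0452, 0.0639]
tool_rot: [0.722, 0.692, -0.002, -0.002]
wrist_force: [0.1, 0.6, -1.5]
opening: 0.0429
gripper_force: 41.3
```

```bash
python3 -c "
from h import *
go((.005,-.045,.047))"
```

```text
t 11.38 tool d(mm) [ 0.2  3.3 16.9] yaw x 1.5285 F [ 0.1  0.6 -1.5]
tcp board frame mm [  1.8 -45.2  63.9] open 0.0429 q [-0.06  0.55  1.78 -0.    0.82 -0.02]
```

arm_command --translation '[[0, 0.0015, 0.008], [0, 0.0015, 0.006], [0, 0, 0.002], [0, 0, 0]]' --turn '[[0, 0, 0], [0, 0, 0], [0, 0, 0], [0, 0, 0]]' --claw '[-1, -1, -1, -1]'

```text
time_s: 11.72
eef_pos: [0.5167, 0.0451, 0.0505]
tool_rot: [0.723, 0.691, -0.0, 0.0]
wrist_force: [-0.0, -0.1, -1.2]
opening: 0.0431
gripper_force: 41.4
```

```bash
python3 -c "
from h import *
go((.005,-.029,.0465))"
```

```text
t 11.72 tool d(mm) [16.1 -2.   4. ] yaw x 1.5261 F [-0.  -0.1 -1.2]
tcp board frame mm [  7.  -45.1  50.5] open 0.0431 q [-0.06  0.58  1.78 -0.    0.79 -0.02]
```

arm_command --translation '[[0, 0, 0.002], [0, 0, 0.002], [0, 0, 0], [0, 0, 0]]' --turn '[[0, 0, 0], [0, 0, 0], [0, 0, 0], [0, 0, 0]]' --claw '[-1, -1, -1, -1]'

```text
time_s: 12.05
eef_pos: [0.5166, 0.0453, 0.0467]
tool_rot: [0.723, 0.691, 0.0, 0.0]
wrist_force: [-0.3, -0.4, -2.1]
opening: 0.0432
gripper_force: 41.4
```

arm_command --translation '[[0.004, 0, 0], [0.004, 0, 0], [0.003, 0, 0], [0.0, 0, 0], [0, 0, 0]]' --turn '[[0, 0, 0], [0, 0, 0], [0, 0, 0], [0, 0, 0], [0, 0, 0]]' --claw '[-1, -1, -1, -1, -1]'

```text
time_s: 12.47
eef_pos: [0.5171, 0.0566, 0.0466]
tool_rot: [0.723, 0.691, -0.0, 0.0]
wrist_force: [-0.1, -0.3, -3.0]
opening: 0.0433
gripper_force: 41.4
```

```bash
python3 -c "
from h import *
go((.005,-.029,.0465))"
```

```text
t 12.47 tool d(mm) [ 4.6 -1.8  0.1] yaw x 1.5266 F [-0.1 -0.3 -3. ]
tcp board frame mm [  6.8 -33.6  46.6] open 0.0433 q [-0.04  0.59  1.77 -0.    0.78  0.01]
```

arm_command --translation '[[0, 0, 0.001], [0, 0, 0.001], [0, 0, 0]]' --turn '[[0, 0, 0], [0, 0, 0], [0, 0, 0]]' --claw '[-1, -1, -1]'

```text
time_s: 12.72
eef_pos: [0.5172, 0.0564, 0.0461]
tool_rot: [0.723, 0.691, 0.0, 0.0]
wrist_force: [-4.3, 1.7, 13.9]
opening: 0.0429
gripper_force: 43.2
```

arm_command --translation '[[0.002, 0, 0], [0.002, 0, 0], [0.002, 0, 0], [0, 0, 0]]' --turn '[[0, 0, 0], [0, 0, 0], [0, 0, 0], [0, 0, 0]]' --claw '[-1, -1, -1, -1]'

```text
time_s: 13.05
eef_pos: [0.5186, 0.0608, 0.0461]
tool_rot: [0.723, 0.691, 0.0, 0.002]
wrist_force: [-1.4, -8.1, 9.8]
opening: 0.0431
gripper_force: 42.8
```

```bash
python3 -c "
from h import *
go((.005,-.029,.0465))"
```

```text
t 13.05 tool d(mm) [ 0.3 -3.2 -0.4] yaw x 1.5263 F [-1.4 -8.1  9.8]
tcp board frame mm [  8.2 -29.3  46.1] open 0.0431 q [-0.03  0.59  1.77 -0.    0.78  0.02]
```

arm_command --translation '[[0.001, 0, -0.0015], [0.001, 0, 0], [0, 0, 0]]' --turn '[[0, 0, 0], [0, 0, 0], [0, 0, 0]]' --claw '[-1, -1, -1]'

```text
time_s: 13.3
eef_pos: [0.5182, 0.0611, 0.0463]
tool_rot: [0.723, 0.691, -0.001, 0.002]
wrist_force: [0.5, -17.6, -1.4]
opening: 0.0432
gripper_force: 41.6
```

```bash
python3 -c "
from h import *
go((.005,-.029,.0465))"
```

```text
t 13.3 tool d(mm) [ 0.1 -2.7 -0.2] yaw x 1.5253 F [  0.5 -17.6  -1.4]
tcp board frame mm [  7.7 -29.1  46.3] open 0.0432 q [-0.03  0.59  1.77 -0.01  0.78  0.02]
```

The blank is against the stop (17.6 N along the fence). I'll relax it, release, back off, and push it over to the fence.

arm_command --translation '[[-0.0025, 0, 0], [0, 0, 0], [0, 0, 0], [0, 0, 0], [0, 0, 0], [0, 0, -0.02], [0, 0, -0.03], [0, 0, -0.03], [0, 0, 0], [0, 0, 0]]' --turn '[[0, 0, 0], [0, 0, 0], [0, 0, 0], [0, 0, 0], [0, 0, 0], [0, 0, 0], [0, 0, 0], [0, 0, 0], [0, 0, 0], [0, 0, 0]]' --claw '[-1, -1, 0.35, 0.35, 0.35, 0.35, 0.35, 0.35, -1, -1]'

```text
time_s: 14.13
eef_pos: [0.5183, 0.0622, 0.1277]
tool_rot: [0.723, 0.691, 0.001, 0.001]
wrist_force: [-0.2, -0.7, -0.8]
opening: 0.0346
gripper_force: 0.0
```

arm_command --translation '[[0, -0.024, 0], [0, -0.024, 0], [0, 0, 0], [0, 0, 0]]' --turn '[[0, 0, 0], [0, 0, 0], [0, 0, 0], [0, 0, 0]]' --claw '[-1, -1, -1, -1]'

```text
time_s: 14.47
eef_pos: [0.468, 0.0642, 0.1252]
tool_rot: [0.723, 0.691, -0.001, -0.001]
wrist_force: [0.3, 0.1, 0.5]
opening: 0.0
gripper_force: 0.0
```

```bash
python3 -c "
from h import *
go((-.038,-.026,.046))"
```

```text
t 14.47 tool d(mm) [ 2.2  4.7 79.2] yaw x 1.5263 F [0.3 0.1 0.5]
tcp board frame mm [-42.5 -28.2 125.2] open 0.0 q [-0.03  0.4   1.83  0.    0.91  0.02]
```

arm_command --translation '[[0.002, 0.002, 0.025], [0, 0, 0.03], [0, 0, 0.024], [0, 0, 0], [0, 0.005, 0], [0, 0.005, 0], [0, 0.005, 0], [0, 0.005, 0], [0, 0, 0]]' --turn '[[0, 0, 0], [0, 0, 0], [0, 0, 0], [0, 0, 0], [0, 0, 0], [0, 0, 0], [0, 0, 0], [0, 0, 0], [0, 0, 0]]' --claw '[-1, -1, -1, -1, -1, -1, -1, -1, -1]'

```text
time_s: 15.22
eef_pos: [0.4933, 0.0647, 0.0481]
tool_rot: [0.723, 0.691, 0.001, 0.001]
wrist_force: [0.5, -0.1, -0.0]
opening: -0.0002
gripper_force: 0.1
```

arm_command --translation '[[0, 0.004, 0], [0, 0.004, 0], [0, 0.004, 0], [0, 0.003, 0], [0, 0, 0]]' --turn '[[0, 0, 0], [0, 0, 0], [0, 0, 0], [0, 0, 0], [0, 0, 0]]' --claw '[-1, -1, -1, -1, -1]'

```text
time_s: 15.63
eef_pos: [0.5077, 0.0644, 0.0472]
tool_rot: [0.723, 0.691, 0.001, 0.001]
wrist_force: [-0.5, 0.5, -0.6]
opening: -0.0001
gripper_force: 0.1
```

```bash
python3 -c "
from h import *
go((.0015,-.026,.046))"
```

```text
t 15.63 tool d(mm) [0.3 4.4 1.2] yaw x 1.5255 F [-0.5  0.5 -0.6]
tcp board frame mm [ -2.9 -26.3  47.2] open -0.0001 q [-0.02  0.58  1.8   0.    0.77  0.02]
```

arm_command --translation '[[0, 0.003, 0], [0, 0.003, 0], [0, 0.002, 0], [0, 0, 0]]' --turn '[[0, 0, 0], [0, 0, 0], [0, 0, 0], [0, 0, 0]]' --claw '[-1, -1, -1, -1]'

```text
time_s: 15.97
eef_pos: [0.5121, 0.0643, 0.0468]
tool_rot: [0.723, 0.691, -0.002, -0.002]
wrist_force: [-9.6, 1.6, 7.1]
opening: 0.0002
gripper_force: 5.1
```

arm_command --translation '[[0, 0.002, 0], [0, 0.002, 0], [0, 0, 0]]' --turn '[[0, 0, 0], [0, 0, 0], [0, 0, 0]]' --claw '[-1, -1, -1]'

```text
time_s: 16.22
eef_pos: [0.5123, 0.0643, 0.0467]
tool_rot: [0.723, 0.691, -0.005, -0.005]
wrist_force: [-22.8, 0.8, 19.0]
opening: -0.0002
gripper_force: 11.7
```

```bash
python3 -c "
from h import *
go((.0015,-.026,.046))"
```

```text
t 16.22 tool d(mm) [ 0.2 -0.2  0.7] yaw x 1.5264 F [-22.8   0.8  19. ]
tcp board frame mm [  1.7 -26.2  46.7] open -0.0002 q [-0.02  0.59  1.77  0.    0.79  0.02]
```

The blank is seated on the fence: the finger stopped where the geometry predicts. I'll also tap the free end to be sure the other end is against the stop.

arm_command --translation '[[0, -0.008, 0], [0, -0.012, 0], [0, 0, -0.03], [0, 0, -0.03], [0, 0, -0.02], [-0.034, 0.01, 0], [-0.034, 0.01, 0], [-0.034, 0.01, 0], [-0.03, 0.01, 0], [0, 0, 0], [0, 0, 0]]' --turn '[[0, 0, 0], [0, 0, 0], [0, 0, 0], [0, 0, 0], [0, 0, 0], [0, 0, 0], [0, 0, 0], [0, 0, 0], [0, 0, 0], [0, 0, 0], [0, 0, 0]]' --claw '[-1, -1, -1, -1, -1, -1, -1, -1, -1, -1, -1]'

```text
time_s: 17.13
eef_pos: [0.5333, -0.0707, 0.1271]
tool_rot: [0.724, 0.69, 0.0, 0.001]
wrist_force: [0.1, 0.1, -0.3]
opening: 0.0001
gripper_force: 0.0
```

```bash
python3 -c "
from h import *
go((.031,-.150,.048))"
```

```text
t 17.13 tool d(mm) [10.1  2.1 79.1] yaw x 1.5227 F [ 0.1  0.1 -0.3]
tcp board frame mm [  28.8 -160.1  127.1] open 0.0001 q [-0.27  0.49  1.66  0.    0.99 -0.23]
```

arm_command --translation '[[0.01, 0.002, 0.025], [0, 0, 0.03], [0, 0, 0.024], [0, 0, 0], [0, 0, 0]]' --turn '[[0, 0, 0], [0, 0, 0], [0, 0, 0], [0, 0, 0], [0, 0, 0]]' --claw '[-1, -1, -1, -1, -1]'

```text
time_s: 17.55
eef_pos: [0.5343, -0.058, 0.0475]
tool_rot: [0.722, 0.691, -0.001, -0.001]
wrist_force: [0.5, -0.4, 0.9]
opening: 0.0002
gripper_force: 0.0
```

arm_command --translation '[[0.006, 0, 0], [0.006, 0, 0], [0.006, 0, 0], [0.003, 0, 0], [0.002, 0, 0], [0, 0, 0]]' --turn '[[0, 0, 0], [0, 0, 0], [0, 0, 0], [0, 0, 0], [0, 0, 0], [0, 0, 0]]' --claw '[-1, -1, -1, -1, -1, -1]'

```text
time_s: 18.05
eef_pos: [0.5363, -0.0358, 0.0487]
tool_rot: [0.723, 0.691, 0.0, 0.001]
wrist_force: [-0.5, 0.7, 0.4]
opening: 0.0001
gripper_force: 0.0
```

```bash
python3 -c "
from h import *
go((.031,-.1266,.048))"
```

```text
t 18.05 tool d(mm) [-1.6  0.8  0.7] yaw x 1.5265 F [-0.5  0.7  0.4]
tcp board frame mm [  30.2 -125.    48.7] open 0.0001 q [-0.21  0.61  1.72 -0.    0.81 -0.16]
```

Not in contact yet, so I'll continue gently.

arm_command --translation '[[0.0015, 0, 0], [0.0015, 0, 0], [0, 0, 0]]' --turn '[[0, 0, 0], [0, 0, 0], [0, 0, 0]]' --claw '[-1, -1, -1]'

```text
time_s: 18.3
eef_pos: [0.5363, -0.0345, 0.0484]
tool_rot: [0.723, 0.691, -0.001, 0.001]
wrist_force: [-1.1, -7.4, 2.6]
opening: 0.0002
gripper_force: 3.6
```

arm_command --translation '[[0.0015, 0, 0], [0, 0, 0]]' --turn '[[0, 0, 0], [0, 0, 0]]' --claw '[-1, -1]'

```text
time_s: 18.47
eef_pos: [0.5364, -0.0344, 0.0484]
tool_rot: [0.723, 0.691, -0.001, 0.002]
wrist_force: [-3.0, -14.1, 2.1]
opening: 0.0002
gripper_force: 7.1
```

```bash
python3 -c "
from h import *
from bench import env
import cv2
go((.031,-.1266,.048))
a=env.read_camera('scene')['img'][190:320,290:450,::-1];b=env.read_camera('top')['img'][190:320,195:355,::-1]
cv2.imwrite('pics/f1.png',cv2.resize(cv2.hconcat([a,b]),None,fx=2.5,fy=2.5,interpolation=cv2.INTER_CUBIC))"
```

```text
t 18.47 tool d(mm) [-2.9  0.7  0.4] yaw x 1.5261 F [ -3.  -14.1   2.1]
tcp board frame mm [  30.2 -123.7   48.4] open 0.0002 q [-0.2   0.61  1.72 -0.01  0.81 -0.16]
```

View pics/f1.png

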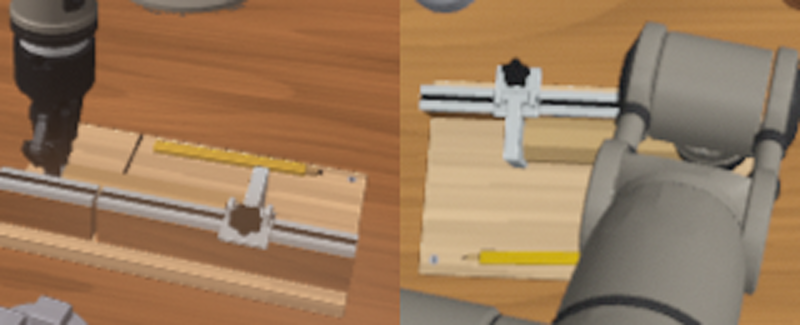

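The stop is down at crop position (513,165), and the blank lies along the fence with its end on the stop. Now I'll go to the diagonal hold: retreat, tilt 45°, and approach on the stop's side.

arm_command --translation '[[-0.01, 0, 0], [-0.01, 0, 0], [0, 0, -0.03], [0, 0, -0.035], [0, 0, -0.035], [0, -0.02, -0.02], [0.03, -0.01, 0], [0.034, 0, 0], [0.034, 0, 0], [0.034, 0, 0], [0, 0, 0]]' --turn '[[0, 0, 0], [0, 0, 0], [0, 0, 0], [0, 0, 0], [0, 0, 0], [0, 0, 0], [0, 0, 0], [0, 0, 0], [0, 0, 0], [0, 0, 0], [0, 0, 0]]' --claw '[-1, -1, -1, -1, -1, -1, -1, -1, -1, -1, -1]'

```text
time_s: 19.48
eef_pos: [0.5109, 0.086, 0.1681]
tool_rot: [0.722, 0.692, 0.001, -0.001]
wrist_force: [-0.8, -0.2, -0.5]
opening: -0.0002
gripper_force: 0.0
```

arm_command --translation '[[0, 0, 0], [0, 0, 0], [0, 0, 0], [0, 0, 0], [0, 0, 0], [0, 0, 0], [0, 0, 0], [0, 0, 0], [0, 0, 0]]' --turn '[[-0.098, 0, 0], [-0.098, 0, 0], [-0.098, 0, 0], [-0.098, 0, 0], [-0.098, 0, 0], [-0.098, 0, 0], [-0.098, 0, 0], [-0.099, 0, 0], [0, 0, 0]]' --claw '[-1, -1, -1, -1, -1, -1, -1, -1, -1]'

```text
time_s: 20.23
eef_pos: [0.5183, 0.0984, 0.2189]
tool_rot: [0.687, 0.649, 0.213, 0.249]
wrist_force: [-0.7, 0.4, 0.6]
opening: -0.0004
gripper_force: 0.0
```

```bash
python3 -c "
from h import *
go((-.015,.01,.093));from bench import env
print(R.from_euler('z',-B[2]).apply(R.from_quat(env.sense()['tool_rot']).as_matrix().T).round(3))"
```

```text
t 20.23 tool d(mm) [  5.3 -94.4  85.8] yaw x 1.503 F [-0.7  0.4  0.6]
tcp board frame mm [  6.1   8.2 218.9] open -0.0004 q [ 0.12  0.16  2.08 -0.53  0.28  0.64]
[[ 0.022  0.999 -0.031]
 [ 0.786  0.002  0.618]
 [ 0.618 -0.038 -0.786]]
```

The full 45° tool tilt runs into joint 5's lower limit. I'll use a smaller tilt of about 0.3 rad and make the push diagonal through the commanded direction.

```bash
cat >> h.py <<'E'
def ori(tau):
    from bench import env
    Rb=R.from_euler("z",B[2]); c,s=np.cos(tau),np.sin(tau)
    Tg=Rb*R.from_matrix(np.array([[0,1,0],[c,0,s],[s,0,-c]]).T)
    r=R.from_quat(env.sense()["tool_rot"]); print("turn",(r.inv()*Tg).as_rotvec().round(4)); return r,Tg
E
python3 -c "
from h import *
ori(.3)"
```

```text
turn [ 0.3663  0.0382 -0.0052]
```

arm_command --translation '[[0, 0, 0], [0, 0, 0], [0, 0, 0], [0, 0, 0], [0, 0, 0]]' --turn '[[0.1, 0, 0], [0.1, 0, 0], [0.1, 0, 0], [0.07, 0, 0], [0, 0, 0]]' --claw '[-1, -1, -1, -1, -1]'

```text
time_s: 20.65
eef_pos: [0.5206, 0.0964, 0.2173]
tool_rot: [0.721, 0.675, 0.094, 0.124]
wrist_force: [0.7, -0.0, 0.6]
opening: 0.0002
gripper_force: 0.0
```

```bash
python3 -c "
from h import *
ori(.3);go((-.015,.01,.1))"
```

```text
turn [ 0.0117  0.0377 -0.0141]
t 20.65 tool d(mm) [  6.8 -58.4 104.2] yaw x 1.5005 F [ 0.7 -0.   0.6]
tcp board frame mm [  8.5   6.3 217.3] open 0.0002 q [ 0.08  0.25  1.8  -0.11  0.79  0.21]
```

arm_command --translation '[[0, 0, 0], [0.0025, -0.018, 0.025], [0.0025, -0.018, 0.03], [0.002, -0.018, 0.03], [0, 0, 0], [0, 0, 0]]' --turn '[[0.012, 0.038, -0.014], [0, 0, 0], [0, 0, 0], [0, 0, 0], [0, 0, 0], [0, 0, 0]]' --claw '[-1, -1, -1, -1, -1, -1]'

```text
time_s: 21.15
eef_pos: [0.491, 0.1043, 0.1184]
tool_rot: [0.715, 0.683, 0.101, 0.108]
wrist_force: [1.1, -0.6, 0.6]
opening: 0.0003
gripper_force: 0.0
```

```bash
python3 -c "
from h import *
ori(.3)
# fence-side tip corner on facet centre
t=.3;z=np.array([np.sin(t),-np.cos(t)]);y=np.array([np.cos(t),np.sin(t)])
tcp=np.array([.0224,.0556])-.019*z-.0145*y;print(tcp)
n=np.array([.7071,-.7071]);
for b in(.015,0):
  p=tcp-b*n;go((p[0],.01,p[1]))
print('push dir per mm in tool y,z',y@n,z@n)"
```

```text
turn [-0.0027  0.0028  0.0003]
[0.00293274 0.06946635]
t 21.15 tool d(mm) [-2.7  1.9 40.7] yaw x 1.5248 F [ 1.1 -0.6  0.6]
tcp board frame mm [-21.4  12.8 118.4] open 0.0003 q [ 0.08  0.35  2.   -0.08  0.5   0.19]
t 21.15 tool d(mm) [-2.7  9.  53.9] yaw x 1.5248 F [ 1.1 -0.6  0.6]
tcp board frame mm [-21.4  12.8 118.4] open 0.0003 q [ 0.08  0.35  2.   -0.08  0.5   0.19]
push dir per mm in tool y,z 0.4665560933304828 0.8844807695909491
```

arm_command --translation '[[-0.0025, 0.002, 0.02], [0, 0, 0.02], [0, 0.0023, 0.0044], [0, 0.0023, 0.0044], [0, 0, 0], [0, 0, 0]]' --turn '[[0, 0, 0], [0, 0, 0], [0, 0, 0], [0, 0, 0], [0, 0, 0], [0, 0, 0]]' --claw '[-1, -1, -1, -1, -1, -1]'

```text
time_s: 21.65
eef_pos: [0.514, 0.1009, 0.0765]
tool_rot: [0.715, 0.683, 0.104, 0.11]
wrist_force: [-0.2, 0.5, 0.2]
opening: -0.0003
gripper_force: 0.0
```

```bash
python3 -c "
from h import *
ori(.3);go((.0029,.01,.0695))"
```

```text
turn [ 0.0037  0.0028 -0.0006]
t 21.65 tool d(mm) [-0.4 -1.   7. ] yaw x 1.5239 F [-0.2  0.5  0.2]
tcp board frame mm [ 1.8 10.5 76.5] open -0.0003 q [ 0.07  0.45  1.98 -0.09  0.4   0.2 ]
```

arm_command --translation '[[0, -0.001, 0.003], [0, 0, 0.002], [0, 0.0005, 0.0009], [0, 0, 0]]' --turn '[[0, 0, 0], [0, 0, 0], [0, 0, 0], [0, 0, 0]]' --claw '[-1, -1, -1, -1]'

```text
time_s: 21.98
eef_pos: [0.5144, 0.1008, 0.0694]
tool_rot: [0.715, 0.683, 0.103, 0.11]
wrist_force: [-1.1, -0.1, 0.5]
opening: 0.0005
gripper_force: 0.0
```

arm_command --translation '[[0, 0.0005, 0.0009], [0, 0, 0]]' --turn '[[0, 0, 0], [0, 0, 0]]' --claw '[-1, -1]'

```text
time_s: 22.15
eef_pos: [0.5152, 0.1008, 0.0687]
tool_rot: [0.715, 0.683, 0.103, 0.11]
wrist_force: [-0.7, -0.3, 0.1]
opening: 0.0002
gripper_force: 0.0
```

```bash
python3 -c "
from h import *
ori(.3);go((.0029,.01,.0695))"
```

```text
turn [ 0.0015  0.0031 -0.0004]
t 22.15 tool d(mm) [-0.4  0.2 -0.8] yaw x 1.524 F [-0.7 -0.3  0.1]
tcp board frame mm [ 2.9 10.4 68.7] open 0.0002 q [ 0.07  0.47  1.99 -0.1   0.39  0.2 ]
```

arm_command --translation '[[0, 0.0005, 0.0009], [0, 0.0005, 0.0009], [0, 0, 0]]' --turn '[[0, 0, 0], [0, 0, 0], [0, 0, 0]]' --claw '[-1, -1, -1]'

```text
time_s: 22.4
eef_pos: [0.5167, 0.1007, 0.0671]
tool_rot: [0.715, 0.683, 0.103, 0.11]
wrist_force: [-0.2, -0.1, 0.2]
opening: 0.0001
gripper_force: 0.0
```

arm_command --translation '[[0, 0.0005, 0.0009], [0, 0, 0]]' --turn '[[0, 0, 0], [0, 0, 0]]' --claw '[-1, -1]'

```text
time_s: 22.57
eef_pos: [0.5173, 0.1007, 0.0665]
tool_rot: [0.715, 0.683, 0.103, 0.109]
wrist_force: [-1.0, -0.6, 2.1]
opening: -0.0001
gripper_force: 1.1
```

```bash
python3 -c "
from h import *
ori(.3);go((.0029,.01,.0695))"
```

```text
turn [ 0.0011  0.0032 -0.0005]
t 22.57 tool d(mm) [-0.4 -1.1 -3.5] yaw x 1.5239 F [-1.  -0.6  2.1]
tcp board frame mm [ 5.  10.4 66.5] open -0.0001 q [ 0.07  0.48  1.98 -0.1   0.38  0.2 ]
```

Contact is just starting. I'll build up the diagonal push toward about 20 N.

arm_command --translation '[[0, 0.0005, 0.0009], [0, 0.0003, 0.0005], [0, 0, 0]]' --turn '[[0, 0, 0], [0, 0, 0], [0, 0, 0]]' --claw '[-1, -1, -1]'

```text
time_s: 22.82
eef_pos: [0.5177, 0.1007, 0.0661]
tool_rot: [0.715, 0.683, 0.102, 0.109]
wrist_force: [-8.3, -0.2, 14.2]
opening: 0.0001
gripper_force: 8.2
```

```bash
python3 -c "
from h import *
ori(.3);go((.0029,.01,.0695))"
```

```text
turn [ 0.0006  0.0033 -0.0003]
t 22.82 tool d(mm) [-0.4 -1.4 -4. ] yaw x 1.5241 F [-8.3 -0.2 14.2]
tcp board frame mm [ 5.4 10.4 66.1] open 0.0001 q [ 0.07  0.48  1.98 -0.1   0.38  0.2 ]
```

arm_command --translation '[[0, 0.0007, 0.0002], [0, 0, 0], [0, 0, 0]]' --turn '[[0, 0, 0], [0, 0, 0], [0, 0, 0]]' --claw '[-1, -1, -1]'

```text
time_s: 23.07
eef_pos: [0.5178, 0.1006, 0.0661]
tool_rot: [0.715, 0.683, 0.102, 0.109]
wrist_force: [-11.6, 0.6, 17.4]
opening: 0.0002
gripper_force: 9.9
```

```bash
python3 -c "
from h import *
ori(.3);go((.0029,.01,.0695))"
```

```text
turn [-0.0004  0.0034 -0.0002]
t 23.07 tool d(mm) [-0.4 -1.5 -4. ] yaw x 1.5241 F [-11.6   0.6  17.4]
tcp board frame mm [ 5.6 10.4 66.1] open 0.0002 q [ 0.07  0.48  1.98 -0.1   0.39  0.2 ]
```

arm_command --translation '[[0, 0.0007, -0.0002], [0, 0, 0], [0, 0, 0], [0, 0, 0], [0, 0, 0], [0, 0, 0]]' --turn '[[0, 0, 0], [0, 0, 0], [0, 0, 0], [0, 0, 0], [0, 0, 0], [0, 0, 0]]' --claw '[-1, -1, -1, -1, -1, -1]'

```text
time_s: 23.57
eef_pos: [0.5179, 0.1006, 0.0661]
tool_rot: [0.715, 0.683, 0.101, 0.109]
wrist_force: [-12.1, 0.3, 15.5]
opening: -0.0002
gripper_force: 9.8
```

```bash
python3 -c "
from h import *
from bench import env
import cv2
go((.0029,.01,.0695))
a=env.read_camera('scene')['img'][170:320,280:450,::-1];b=env.read_camera('top')['img'][170:320,195:365,::-1]
cv2.imwrite('pics/g1.png',cv2.resize(cv2.hconcat([a,b]),None,fx=2.35,fy=2.35,interpolation=cv2.INTER_CUBIC))"
```

```text
t 23.57 tool d(mm) [-0.4 -1.6 -4. ] yaw x 1.5241 F [-12.1   0.3  15.5]
tcp board frame mm [ 5.6 10.4 66.1] open -0.0002 q [ 0.07  0.48  1.98 -0.1   0.39  0.2 ]
```

View pics/g1.png

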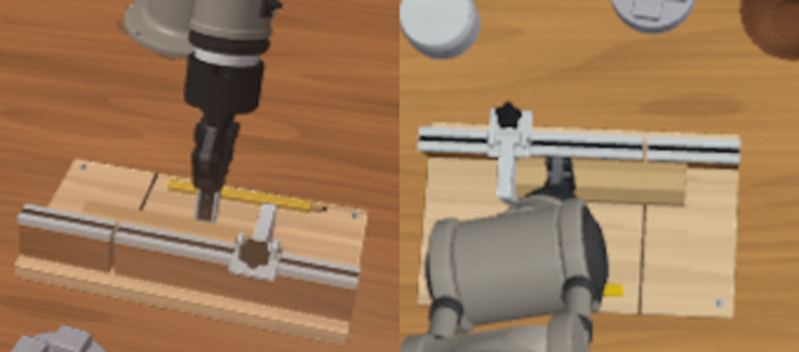

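The picture shows the blank seated along the fence across the slot (end at crop x≈686, slot at 644), the stop down on its other end, the fingers on the stop's side and the pencil in place. The push is steady at about 20 N, so I'm handing in.

```bash
python3 -c "
from bench import env
print(env.sign_off())"
```

```text
the job is handed in; nothing more can be done
None
```

The stop is fully down and the blank sits against the fence and stop across the saw slot, held by a steady diagonal push of about 20 N (12 N into the fence, 16 N down) about 80 mm from the slot on the stop's side; the job is handed in at 23.6 s, with no verdict returned.

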